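# Put three mixed-up machined parts back on their own inspection trays

### The job

Three capped machined parts were put back on each other's inspection trays: move each one to the middle of the tray of its cap's colour, flat and upright, one at a time, using the empty cork pad as the spare place. Set the parts down rather than dropping them, do not put them on the bare bench, tip them over or knock them against one another, and leave the caliper and the amber jar where they are.

Things in the scene. Friction and masses are not known exactly. Their poses are not given: they have to be found in the camera images.
- hub_mid (a point): Round flanged steel hub, 60 mm tall, about 0.4 kg, loose: flange 60 mm across and 12 mm high, boss 38 mm across above it. A rigid blue plastic cap, 40 mm across, is fixed firmly on top (36 to 60 mm above the underside): grip there. Origin of this point: on the part's axis, half-way up, 30 mm above the underside; z is up the part.
- block_mid (a point): Aluminium manifold block, 60 mm tall, about 0.3 kg, loose: block 44 mm (x) by 56 mm (y) by 36 mm high. A rigid yellow plastic cap, 40 x 40 mm square with its sides along x and y, is fixed firmly on top (36 to 60 mm above the underside): grip there. Origin of this point: on the part's axis, half-way up, 30 mm above the underside; z is up the part. x and y along its sides.
- bush_mid (a point): Round brass bush, 60 mm tall, about 0.4 kg, loose: foot 56 mm across and 8 mm high, coned up to a 38 mm neck at 16 mm. A rigid red plastic cap, 40 mm across, is fixed firmly on top (36 to 60 mm above the underside): grip there. Origin of this point: on the part's axis, half-way up, 30 mm above the underside; z is up the part.
- tray_blue: Square open blue tray, fixed to the bench, 92 x 92 mm outside, 84 x 84 mm inside; floor 4 mm thick, rim 10 mm above the bench. Origin: centre of its underside, on the bench; x and y along its sides.
- tray_yellow: Square open yellow tray, fixed to the bench, 92 x 92 mm outside, 84 x 84 mm inside; floor 4 mm thick, rim 10 mm above the bench. Origin: centre of its underside, on the bench; x and y along its sides.
- tray_red: Square open red tray, fixed to the bench, 92 x 92 mm outside, 84 x 84 mm inside; floor 4 mm thick, rim 10 mm above the bench. Origin: centre of its underside, on the bench; x and y along its sides.
- pad: Square cork pad, fixed to the bench, 92 x 92 mm and 6 mm thick, empty at the start: the spare place. Origin: centre of its underside, on the bench; x and y along its sides.
- caliper: Steel vernier caliper with a black slide, lying flat, loose, 230 mm along x, 12 mm high. A bystander. Origin: middle of its beam, on the bench.
- jar: Small amber glass jar with a white lid, 36 mm across, 50 mm tall, loose. A bystander. Origin: centre of its underside.
Mind the look-alikes: they are no part of the job. Leave any pink or purple look-alike of the part that bears hub_mid alone.

How it is judged:
By the outcome, as a careful person would: the job done as asked, in the order asked, and still so for the second after the job is handed in, with the robot touching nothing.
It also fails if it takes over 96 s, if anything falls off the work surface, if the arm or the gripper's body presses on something with over 40 N, if the wrist force passes 120 N, or if a joint passes its speed limit or range.

### The arm

A 7-joint arm with a two-finger parallel gripper is mounted at the origin on the work surface. World frame = base frame: x ahead of the robot, y to its left, z up, the work surface at z = 0. Lengths are in mm, angles in rad, forces in N, time in s.
With the tool pointing down it reaches from about 400 to 875 mm from the base axis. Payload 4.4 kg.
Tool frame: the origin (TCP) lies on the mounting face of the last link; the fingertips stand 173 mm ahead of it and the grasp point (between the pads) lies 155 mm ahead of it; z points along the fingers, y is the line along which they close (so a half turn about z gives the same grasp; the last joint's range is limited). The gripper opens to 85 mm and grips with 20 to 120 N. Pads are 22 mm wide; open, the fingers measure 114 mm over their backs; the gripper's body (76 mm by 85 mm) begins 54 mm behind the grasp point. The pads swing forward as they close: fully open they stand 13 mm farther back than shut.
Start: joints at [-1.275, 0.628, 0.038, 1.517, -0.027, 0.996, -0.02], TCP at [230.055, 607.939, 404.713] pointing down, gripper open.
Joint ranges: [-3.06, 3.06], [-0.37, 2.12], [-1.25, 1.32], [0.18, 2.47], [-1.1, 4.24], [0.23, 1.98], [-2.94, 2.94]. Speed limits (rad/s): [2.57, 2.57, 3.14, 3.14, 3.14, 3.14, 3.14].

### API

Orientations are given as [roll, pitch, yaw] about the fixed x, y, z axes, in that order (R = Rz(yaw) Ry(pitch) Rx(roll)).
In Python, from cell import * gives the robot as it stands. The module is installed in compiled form; this text tells all that it offers.
- The arm moves only by the tool jog_arm, never from a script. Its argument "steps" is a list of rows, each a list of 7 numbers: the opening, from -1 (shut) to 1 (fully open), so that 0 is half open, then the shift along the tool's x, y, z as a fraction of full scale, then the turn, a rotation vector about the tool's x, y, z as a fraction of full scale. A call has 1 to 10 rows; each row shifts and turns the commanded pose from where the row before left it, along the tool's axes as they then stand; what a row does not reach is not made up. Full scale, the value 1, is 500 mm for a shift and 2 rad for a turn. A row lasts 1/8 s, in which the tool goes at most 62.5 mm and 10.7 degrees, less where a joint would pass 70% of its speed; a pose out of reach is approached as far as the arm can. A call with a number of a shift or a turn outside -1 to 1 is refused whole. A call with a gripper value outside its range is refused whole. The fingers move at their own pace and stop on an object; the grip force is fixed at half the most. Time passes only in rows, so rows that do not move let the fingers close. It gives the time, the measured TCP pose, the force, the opening and the grip force at its end, in the units of the state.
- read_state(): the state, without advancing time (a new reading comes with each control period).
- get_image(name): name is "scene" or "top"; returns a dict with "pixels" (420x560x3 uint8, red, green, blue), "depth" (420x560 float32, mm along the optical axis (not along the pixel's ray), 0 where there is no reading), "vertical_fov" (degrees; the focal length in pixels is half the picture's height over the tangent of half this angle, whatever the lens; pixels are square), "cx", "cy" (the principal point, pixels), "R" (3x3) and "t" (3): a world point X has camera coordinates R X + t. Camera axes: x right, y down, z forward; pixel columns grow to the right and rows downward; lengths in mm; the calibration is good to about 2 mm. A picture is of the moment at which its call begins.
- finish_job(): hands the job in; it is judged then, once.
The state is a dict: "clock": time; "qpos": joint angles; "qd": joint speeds; "tau": joint torques, N m; "eef_pos": TCP position; "tool_rot": TCP orientation; "force": force on the tool from outside, world axes, zero at the start; "torque": the same for the moment, N m; "width": finger opening in mm; "gripper_force": force on a finger pad.
Only numpy, scipy, OpenCV 4.12 (cv2) and the standard library are available. Lean on these libraries where they do the work, as an engineer would, in place of code of your own. Each camera call takes 0.05 s, during which the arm holds its last target. There are 200 camera calls.

## Working session

There is one attempt and no reset: what is moved stays moved. The work goes in short steps, Python scripts to look and compute and a tool call to move; the robot and the scene stay as the last step left them, time stands still between calls to the robot, and variables do not carry over. Pictures are saved under pics/ and viewed, at most 14 in all, crops included, and the job is handed in when it is done.

Besides the shell and the picture viewer there is one more tool, called as name([rows], argument=value, ...), one row to a line, values as JSON. jog_arm: Moves the arm, as the interface text tells. Shift numbers are shares of 500 mm and turn numbers shares of 2 rad, none past 1 either way. Its arguments: {"type":"object","properties":{"steps":{"type":"array"}},"required":["steps"]}

```bash
mkdir -p pics; cat > h.py <<'E'
from cell import *
import numpy as np, cv2
def grab(n):
    d=get_image(n); np.savez(f'{n}.npz',**d); return d
def cloud(d):
    h,w=d['depth'].shape; f=h/2/np.tan(np.radians(d['vertical_fov'])/2)
    v,u=np.mgrid[:h,:w]; z=d['depth']
    P=np.stack([(u-d['cx'])/f*z,(v-d['cy'])/f*z,z],-1)
    return (P-d['t'])@np.asarray(d['R'])
def save(d,fn,crop=None):
    p=d['pixels'][...,::-1]
    if crop: a,b,c,e=crop; p=p[a:b,c:e]
    cv2.imwrite('pics/'+fn,p)
E
python3 - <<'E'
from h import *
for n in('top','scene'):
    d=grab(n); save(d,n+'0.png'); print(n,d['vertical_fov'],d['cx'],d['cy'],np.round(d['R'],3).tolist(),np.round(d['t']))
s=read_state(); print({k:np.round(v,3).tolist() for k,v in s.items()})
E
```

```text
top 43.364324091557485 276.3554793047541 206.04867403283507 [[0.023, -1.0, -0.008], [-0.993, -0.022, -0.117], [0.116, 0.01, -0.993]] [  54.  587. 1183.]
scene 46.53368086474747 276.6932549977569 214.37219545371426 [[-0.879, 0.476, -0.009], [0.286, 0.513, -0.81], [-0.381, -0.715, -0.587]] [ 512. -152. 1435.]
{'clock': 0.1, 'qpos': [-1.275, 0.629, 0.038, 1.518, -0.027, 0.996, -0.02], 'qd': [-0.001, -0.004, 0.001, -0.002, -0.002, -0.001, -0.001], 'tau': [0.003, -56.452, 1.23, -19.397, 0.011, 0.005, -0.0], 'eef_pos': [229.959, 607.673, 403.851], 'tool_rot': [-3.14, 0.0, 2.78], 'force': [-0.344, 0.005, 1.189], 'torque': [0.009, -0.057, 0.073], 'gripper_force': 0.0, 'width': 85.429}
```

View pics/top0.png

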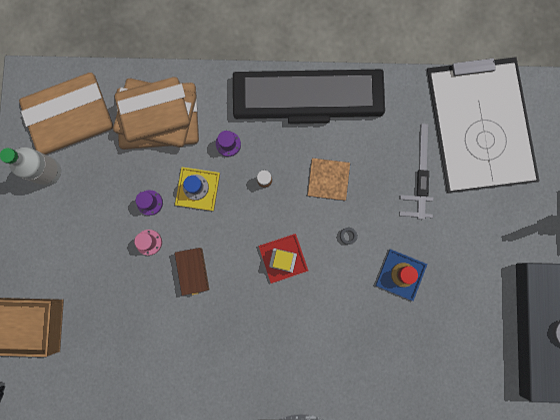

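View pics/scene0.png

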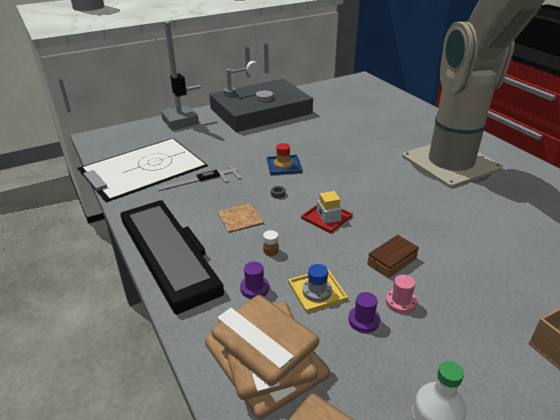

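The top view shows the blue-capped hub on the yellow tray (195,187), the yellow-capped block on the red tray (283,260) and the red-capped bush on the blue tray (404,275). The empty pad is at (329,180), and the purple and pink look-alikes are on the left.

```bash
cat > m.py <<'E'
from h import *
C={'blue':(105,122),'yellow':(24,33),'red':(174,185)}
def measure(n,new=True):
    d=grab(n) if new else dict(np.load(n+'.npz')); P=cloud(d)
    H=cv2.cvtColor(d['pixels'],cv2.COLOR_RGB2HSV).astype(int)
    ok=(d['depth']>0)&(P[...,0]>250)&(P[...,0]<900)&(abs(P[...,1])<420)
    def rect(m,name):
        m=m.astype(np.uint8); k,L,S,_=cv2.connectedComponentsWithStats(m)
        if k<2: print(n,name,'none'); return
        i=1+S[1:,4].argmax(); p=P[L==i]; r=cv2.minAreaRect(p[:,:2].astype(np.float32))
        print(n,name,'c',np.round(r[0],1),'size',np.round(r[1],1),'ang',round(r[2],1),'zmed',round(float(np.median(p[:,2])),1),'mean',np.round(p[:,:2].mean(0),1),'n',len(p))
    for c,(a,b) in C.items():
        h=H[...,0]; m=ok&(H[...,1]>130)&(H[...,2]>60)&((h>=a)&(h<=b) if c!='red' else (h>=172)|(h<=5))
        rect(m&(P[...,2]<16)&(P[...,2]>-5),'tray '+c); rect(m&(P[...,2]>52)&(P[...,2]<75),'cap '+c)
    m=ok&(H[...,0]>5)&(H[...,0]<22)&(H[...,1]>80)&(P[...,2]<14)&(P[...,2]>-4)&(P[...,1]<100)
    rect(m,'pad')
    m=ok&(P[...,2]>40)&(P[...,2]<60)&(H[...,1]<60)&(P[...,0]>550)&(P[...,0]<680); rect(m,'jar')
if __name__=='__main__':
    import sys
    for n in('top','scene'): measure(n,len(sys.argv)>1)
E
python3 m.py
```

```text
top tray blue c [ 435.6 -225.1] size [91.6 90.9] ang 68.7 zmed 4.7 mean [ 437.8 -225.1] n 809
top cap blue c [628.9 259.7] size [38.1 35.2] ang 46.7 zmed 62.9 mean [628.5 259.2] n 227
top tray yellow c [626.8 257.1] size [95.1 94.2] ang 82.5 zmed 4.7 mean [624.5 249.6] n 815
top cap yellow c [462.1  50.6] size [38.8 38.3] ang 78.6 zmed 63.6 mean [462.1  50.5] n 302
top tray red c [467.6  49.6] size [91.4 90.9] ang 19.9 zmed 4.2 mean [469.9  49.2] n 1020
top cap red c [ 435.  -229.3] size [35.2 38. ] ang 1.3 zmed 63.1 mean [ 435.2 -228.3] n 256
top pad c [657.3 -54.7] size [91.2 92.5] ang 83.9 zmed 5.7 mean [656.5 -54.6] n 1447
top jar c [649.  98.] size [30.9 30. ] ang 1.3 zmed 49.2 mean [649.1  97.4] n 160
scene tray blue c [ 439.  -223.2] size [96.6 91. ] ang 69.3 zmed 5.4 mean [ 438.1 -217.9] n 254
scene cap blue c [630.4 262. ] size [39.9 35.7] ang 58.2 zmed 63.6 mean [633.6 265.7] n 275
scene tray yellow c [650.6 222.2] size [44.  22.3] ang 37.8 zmed 3.9 mean [651.5 225.7] n 59
scene cap yellow c [465.3  52.1] size [42.2 39. ] ang 76.3 zmed 63.2 mean [467.8  55.5] n 154
scene tray red c [469.6  51.1] size [94.9 94.9] ang 21.1 zmed 5.3 mean [480.7  60.8] n 487
scene cap red c [ 438.8 -226.2] size [41.9 34.3] ang 61.2 zmed 63.1 mean [ 441.2 -222.7] n 115
scene pad c [660.5 -52.1] size [95.5 92.1] ang 85.5 zmed 6.1 mean [660.8 -49.2] n 815
scene jar c [653.3 100. ] size [32.3 31.6] ang 13.1 zmed 49.1 mean [654.4 102.7] n 151
```

```bash
cat > p.py <<'E'
from h import *
import sys
from scipy.spatial.transform import Rotation as Ro
s=read_state(); R=Ro.from_euler('xyz',s['tool_rot'])
x,y,z,yaw=map(float,sys.argv[1:5])
yc=np.degrees(s['tool_rot'][2])
d=R.inv().apply(np.array([x,y,z])-s['eef_pos'])
T=Ro.from_euler('xyz',[180,0,yaw],degrees=True)
print('pos',np.round(s['eef_pos'],1),'yaw',round(yc,1),'t',s['clock'],'w',round(s['width'],1),'F',np.round(s['force'],1))
print('shift frac',np.round(d/500,4),'mm',np.round(d,1),'turn frac (after shift)',np.round((R.inv()*T).as_rotvec()/2,4))
d2=T.inv().apply(np.array([x,y,z])-s['eef_pos']); print('shift if turned first',np.round(d2/500,4))
E
python3 p.py 629.5 260.5 320 159.3
python3 - <<'E'
from h import *
for n in('top','scene'):
    d=np.load(n+'.npz');P=cloud(d)
    m=(np.hypot(P[...,0]-463,P[...,1]-51)<38)&(P[...,2]>20)&(P[...,2]<58)
    a=np.radians(-12.5);q=P[m]-[463.5,51,0];print(n,np.percentile(q[:,0]*np.cos(a)+q[:,1]*np.sin(a),[1,99]),np.percentile(-q[:,0]*np.sin(a)+q[:,1]*np.cos(a),[1,99]))
    for nm,c in(('purp/pink',(0,0)),):
        H=cv2.cvtColor(d['pixels'],cv2.COLOR_RGB2HSV)
        mm=((H[...,0]>130)&(H[...,0]<175)&(H[...,1]>70)&(P[...,2]>50)&(P[...,2]<70)).astype(np.uint8)
        k,L,S,_=cv2.connectedComponentsWithStats(mm)
        for i in range(1,k):
            if S[i,4]>60: print(np.round(P[L==i].mean(0)))
E
```

```text
pos [230.  607.7 403.9] yaw 159.3 t 0.1 w 85.4 F [-0.3  0.   1.2]
shift frac [-0.9931 -0.3662  0.1684] mm [-496.6 -183.1   84.2] turn frac (after shift) [-0.0009  0.     -0.0003]
shift if turned first [-0.9929 -0.3671  0.1677]
top [-24.22074241  19.9238524 ] [-29.06502642  26.22717962]
[735. 186.  59.]
[590. 366.  59.]
[496. 364.  59.]
scene [-19.67221156  23.2537571 ] [-23.66032549  30.72116582]
[740. 192.  59.]
[502. 369.  59.]
[595. 372.  59.]
```

jog_arm([
  [1, -0.08, -0.03, 0.012, 0, 0, 0],
  [1, -0.08, -0.03, 0.012, 0, 0, 0],
  [1, -0.08, -0.03, 0.012, 0, 0, 0],
  [1, -0.08, -0.03, 0.012, 0, 0, 0],
  [1, -0.08, -0.03, 0.012, 0, 0, 0],
  [1, -0.08, -0.03, 0.012, 0, 0, 0],
  [1, -0.08, -0.03, 0.012, 0, 0, 0],
  [1, -0.08, -0.03, 0.012, 0, 0, 0],
  [1, -0.08, -0.03, 0.012, 0, 0, 0],
  [1, -0.08, -0.03, 0.012, 0, 0, 0],
])

```text
clock: 1.35
eef_pos: [551.9, 325.0, 344.1]
tool_rot: [-3.141, -0.001, 2.78]
force: [0.3, 0.7, -0.2]
width: 85.2
gripper_force: 0.0
```

jog_arm([
  [1, -0.08, -0.03, 0.012, 0, 0, 0],
  [1, -0.08, -0.03, 0.012, 0, 0, 0],
  [1, 0, 0, 0, 0, 0, 0],
  [1, 0, 0, 0, 0, 0, 0],
])

```text
clock: 1.85
eef_pos: [614.7, 270.1, 332.1]
tool_rot: [-3.141, -0.002, 2.78]
force: [-1.1, 0.1, 0.0]
width: 85.5
gripper_force: 0.0
```

```bash
python3 p.py 629.5 260.5 213 159.3
```

```text
pos [614.7 270.1 332.1] yaw 159.3 t 1.85 w 85.5 F [-1.1  0.1  0. ]
shift frac [-0.0349 -0.0075  0.2382] mm [-17.4  -3.7 119.1] turn frac (after shift) [-0.0001 -0.0009 -0.0002]
shift if turned first [-0.0344 -0.0075  0.2383]
```

Descend to about 30 mm above the grasp, then check with the cameras.

jog_arm([
  [1, -0.035, -0.0075, 0.06, 0, 0, 0],
  [1, 0, 0, 0.06, 0, 0, 0],
  [1, 0, 0, 0.05, 0, 0, 0],
  [1, 0, 0, 0, 0, 0, 0],
  [1, 0, 0, 0, 0, 0, 0],
])

```text
clock: 2.48
eef_pos: [630.2, 261.2, 248.8]
tool_rot: [3.14, 0.001, 2.781]
force: [-0.6, -0.1, 0.3]
width: 85.3
gripper_force: 0.0
```

```bash
python3 p.py 629.5 260.5 213 159.3; python3 - <<'E'
from h import *
t=grab('top');s=grab('scene')
a=cv2.resize(t['pixels'][130:250,130:290],(400,300),interpolation=cv2.INTER_CUBIC);b=cv2.resize(s['pixels'][190:340,230:430],(400,300),interpolation=cv2.INTER_CUBIC)
cv2.imwrite('pics/c1.png',np.hstack([a,b])[...,::-1])
E
```

```text
pos [630.2 261.2 248.8] yaw 159.4 t 2.475 w 85.3 F [-0.6 -0.1  0.3]
shift frac [ 0.0008 -0.0019  0.0717] mm [ 0.4 -1.  35.8] turn frac (after shift) [0.0007 0.0003 0.0005]
shift if turned first [ 0.0008 -0.0018  0.0717]
```

View pics/c1.png

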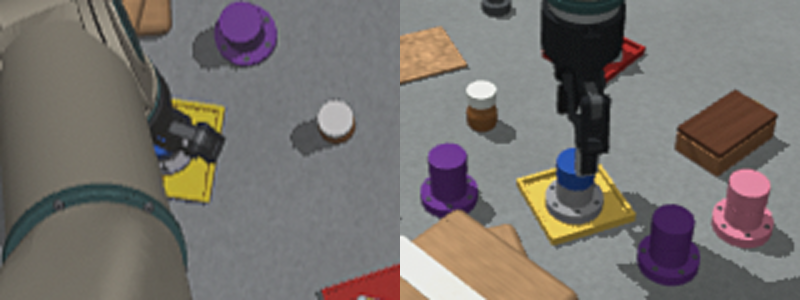

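The scene crop shows the fingers straddling the blue cap at (577,168), and nothing else is close by. I'll descend and close.

jog_arm([
  [1, 0, -0.002, 0.036, 0, 0, 0],
  [1, 0, 0, 0.036, 0, 0, 0],
  [1, 0, 0, 0, 0, 0, 0],
  [0.1, 0, 0, 0, 0, 0, 0],
  [0.1, 0, 0, 0, 0, 0, 0],
  [0.0, 0, 0, 0, 0, 0, 0],
  [-1, 0, 0, 0, 0, 0, 0],
  [-1, 0, 0, 0, 0, 0, 0],
  [-1, 0, 0, 0, 0, 0, 0],
])

```text
clock: 3.7
eef_pos: [630.5, 259.8, 212.9]
tool_rot: [3.139, 0.002, 2.78]
force: [0.8, 1.1, 5.4]
width: 38.4
gripper_force: 60.6
```

```bash
python3 p.py 629.5 260.5 213 159.3; python3 - <<'E'
from h import *
s=grab('scene')
cv2.imwrite('pics/c2.png',cv2.resize(s['pixels'][220:330,250:390],(700,550),interpolation=cv2.INTER_CUBIC)[...,::-1])
E
```

```text
pos [630.5 259.8 212.9] yaw 159.3 t 3.7 w 38.4 F [0.8 1.1 5.4]
shift frac [ 0.0023  0.0006 -0.0003] mm [ 1.2  0.3 -0.1] turn frac (after shift) [ 0.0012  0.0008 -0.0002]
shift if turned first [ 0.0023  0.0006 -0.0003]
```

View pics/c2.png

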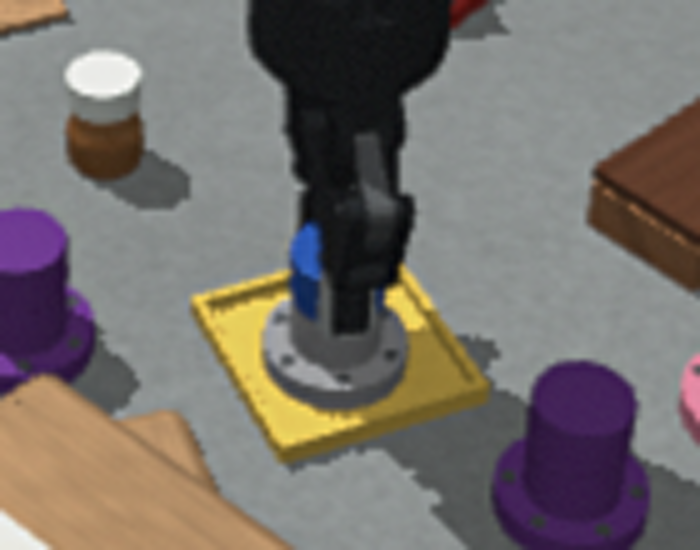

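The hub is held by its cap. I'll lift it.

jog_arm([
  [-1, 0, 0, -0.01, 0, 0, 0],
  [-1, 0, 0, -0.03, 0, 0, 0],
  [-1, 0, 0, -0.05, 0, 0, 0],
  [-1, 0, 0, -0.05, 0, 0, 0],
  [-1, 0, 0, -0.05, 0, 0, 0],
  [-1, 0, 0, 0, 0, 0, 0],
  [-1, 0, 0, 0, 0, 0, 0],
])

```text
clock: 4.62
eef_pos: [629.4, 258.7, 305.8]
tool_rot: [-3.14, -0.001, 2.78]
force: [0.1, -1.3, -3.9]
width: 37.9
gripper_force: 60.8
```

```bash
python3 p.py 658.5 -53.5 217 159.3; python3 m.py 1 | grep -E "yellow|blue|jar|pad"
```

```text
pos [629.4 258.7 305.8] yaw 159.3 t 4.625 w 37.9 F [ 0.1 -1.3 -3.9]
shift frac [-0.2759 -0.563   0.178 ] mm [-137.9 -281.5   89. ] turn frac (after shift) [-0.0008 -0.0007 -0.0003]
shift if turned first [-0.2752 -0.5635  0.1775]
top tray blue c [ 435.5 -225.3] size [91.7 90.7] ang 68.4 zmed 4.6 mean [ 437.8 -225. ] n 817
top cap blue none
top tray yellow c [624.5 239.3] size [58.2 93.4] ang 82.9 zmed 4.3 mean [616.5 233.6] n 564
top cap yellow c [462.1  50.6] size [38.8 38.3] ang 78.6 zmed 63.3 mean [462.   50.5] n 301
top pad c [657.1 -54.6] size [91.8 92.9] ang 83.6 zmed 5.6 mean [656.5 -54.6] n 1448
top jar c [649.  98.] size [30.3 30. ] ang 89.9 zmed 49.5 mean [649.   97.4] n 162
scene tray blue c [ 438.3 -224.1] size [98.5 89.2] ang 69.2 zmed 5.4 mean [ 438.3 -218.2] n 271
scene cap blue none
scene tray yellow c [628.9 260.7] size [85.7 86.2] ang 81.8 zmed 4.1 mean [630.6 254.7] n 924
scene cap yellow c [455.1  66.7] size [21.5 10.2] ang 55.9 zmed 62.5 mean [456.9  68.1] n 30
scene pad c [658.4 -51.7] size [97.5 93.2] ang 84.9 zmed 5.9 mean [660.7 -49.2] n 814
scene jar c [652.2 100.7] size [33.  31.1] ang 19.3 zmed 49.6 mean [654.4 102.9] n 149
```

jog_arm([
  [-1, -0.02, -0.04, 0, 0, 0, 0],
  [-1, -0.03, -0.062, 0, 0, 0, 0],
  [-1, -0.036, -0.074, 0, 0, 0, 0],
  [-1, -0.036, -0.074, 0, 0, 0, 0],
  [-1, -0.036, -0.074, 0, 0, 0, 0],
  [-1, -0.036, -0.074, 0, 0, 0, 0],
  [-1, -0.036, -0.074, 0, 0, 0, 0],
  [-1, -0.03, -0.06, 0, 0, 0, 0],
  [-1, -0.016, -0.031, 0, 0, 0, 0],
  [-1, 0, 0, 0, 0, 0, 0],
])

```text
clock: 5.98
eef_pos: [659.1, -55.1, 306.3]
tool_rot: [-3.141, -0.001, 2.777]
force: [0.4, 1.3, -4.2]
width: 38.5
gripper_force: 61.1
```

jog_arm([
  [-1, 0, 0, 0.05, 0, 0, 0],
  [-1, 0, 0, 0.05, 0, 0, 0],
  [-1, 0, 0, 0.03, 0, 0, 0],
  [-1, 0, 0, 0.02, 0, 0, 0],
  [-1, 0, 0, 0, 0, 0, 0],
  [-1, 0, 0, 0, 0, 0, 0],
])

```text
clock: 6.72
eef_pos: [659.8, -53.0, 232.5]
tool_rot: [3.141, 0.001, 2.78]
force: [0.5, 0.2, -3.5]
width: 38.3
gripper_force: 61.1
```

```bash
python3 p.py 658.5 -53.5 215 159.3
```

```text
pos [659.8 -53.  232.5] yaw 159.3 t 6.725 w 38.3 F [ 0.5  0.2 -3.5]
shift frac [ 0.0022 -0.0019  0.035 ] mm [ 1.1 -1.  17.5] turn frac (after shift) [ 0.0003  0.0007 -0.0002]
shift if turned first [ 0.0021 -0.0019  0.035 ]
```

jog_arm([
  [-1, 0, 0, 0.02, 0, 0, 0],
  [-1, 0, 0, 0.01, 0, 0, 0],
  [-1, 0, 0, 0, 0, 0, 0],
  [-1, 0, 0, 0.002, 0, 0, 0],
  [-1, 0, 0, 0.002, 0, 0, 0],
  [-1, 0, 0, 0, 0, 0, 0],
])

```text
clock: 7.48
eef_pos: [659.5, -53.1, 214.9]
tool_rot: [3.141, 0.0, 2.78]
force: [0.7, -0.0, -3.1]
width: 38.5
gripper_force: 61.2
```

jog_arm([
  [-1, 0, 0, 0.002, 0, 0, 0],
  [-1, 0, 0, 0, 0, 0, 0],
])

```text
clock: 7.72
eef_pos: [659.5, -53.1, 214.9]
tool_rot: [3.141, 0.001, 2.78]
force: [-2.7, -0.7, 5.4]
width: 38.1
gripper_force: 62.1
```

Contact, with the force turned upward. I'll release and rise.

jog_arm([
  [0.2, 0, 0, 0, 0, 0, 0],
  [0.6, 0, 0, 0, 0, 0, 0],
  [1, 0, 0, 0, 0, 0, 0],
  [1, 0, 0, 0, 0, 0, 0],
  [1, 0, 0, -0.02, 0, 0, 0],
  [1, 0, 0, -0.06, 0, 0, 0],
  [1, 0, 0, -0.06, 0, 0, 0],
  [1, 0, 0, -0.06, 0, 0, 0],
  [1, 0, 0, 0, 0, 0, 0],
  [1, 0, 0, 0, 0, 0, 0],
])

```text
clock: 8.98
eef_pos: [659.0, -53.1, 313.6]
tool_rot: [-3.141, -0.0, 2.78]
force: [0.1, 0.9, -0.3]
width: 85.4
gripper_force: 0.0
```

```bash
python3 p.py 463.5 51 219 167.5;python3 m.py 1 | grep -E "yellow|cap|jar"
```

```text
pos [659.  -53.1 313.6] yaw 159.3 t 8.975 w 85.4 F [ 0.1  0.9 -0.3]
shift frac [0.4394 0.0562 0.1895] mm [219.7  28.1  94.7] turn frac (after shift) [-0.     -0.0002 -0.0718]
shift if turned first [0.4269 0.1186 0.1893]
top cap blue c [653.6 -47.4] size [33.6 25.2] ang 0.5 zmed 65.5 mean [653.1 -47.5] n 139
top tray yellow c [627.1 257.1] size [94.9 93.7] ang 83.1 zmed 4.1 mean [630.7 259.1] n 1322
top cap yellow c [462.1  50.5] size [38.7 38.4] ang 78.3 zmed 63.2 mean [462.1  50.5] n 302
top cap red c [ 432.5 -244.6] size [ 7.2 22.1] ang 72.8 zmed 64.5 mean [ 432.4 -244.2] n 27
top jar c [648.5  98. ] size [31.2 30. ] ang 1.5 zmed 49.6 mean [648.9  97.4] n 163
scene cap blue c [661.7 -49.1] size [40.2 34.4] ang 65.2 zmed 65.2 mean [662.8 -45.7] n 173
scene tray yellow c [629.8 259. ] size [85.1 86.6] ang 83.4 zmed 4.1 mean [630.9 259.4] n 903
scene cap yellow c [466.4  52.8] size [41.5 41. ] ang 82.1 zmed 63.3 mean [467.2  54.8] n 168
scene cap red c [ 438.6 -226.5] size [42.4 34.3] ang 61.1 zmed 62.9 mean [ 441.4 -222.1] n 118
scene jar c [653.3 100.5] size [33.8 31.3] ang 61.2 zmed 49.5 mean [654.3 102.9] n 154
```

jog_arm([
  [1, 0, 0, 0, 0, 0, -0.076],
  [1, 0.05, 0.014, 0, 0, 0, 0],
  [1, 0.08, 0.0226, 0, 0, 0, 0],
  [1, 0.08, 0.0226, 0, 0, 0, 0],
  [1, 0.08, 0.0226, 0.01, 0, 0, 0],
  [1, 0.08, 0.0226, 0.03, 0, 0, 0],
  [1, 0.055, 0.015, 0.05, 0, 0, 0],
  [1, 0, 0, 0.04, 0, 0, 0],
  [1, 0, 0, 0, 0, 0, 0],
  [1, 0, 0, 0, 0, 0, 0],
])

```text
clock: 10.32
eef_pos: [464.4, 49.4, 248.8]
tool_rot: [-3.142, 0.0, 2.931]
force: [1.1, -0.5, 0.2]
width: 85.3
gripper_force: 0.0
```

```bash
python3 p.py 463.5 51 219 168;python3 m.py 1 | grep -E "top tray yellow|cap blue"
```

```text
pos [464.4  49.4 248.8] yaw 168.0 t 10.325 w 85.3 F [ 1.1 -0.5  0.2]
shift frac [0.0024 0.0028 0.0596] mm [ 1.2  1.4 29.8] turn frac (after shift) [-0.      0.0001 -0.0004]
shift if turned first [0.0024 0.0028 0.0596]
top cap blue c [657.6 -52.8] size [37.9 36.3] ang 3.4 zmed 65.8 mean [657.1 -53.3] n 230
top tray yellow c [626.7 256.8] size [94.5 93.5] ang 82.7 zmed 4.3 mean [626.2 257.4] n 1460
scene cap blue c [661.  -50.2] size [39.1 34.1] ang 63.4 zmed 64.8 mean [662.8 -45.7] n 177
```

jog_arm([
  [1, 0.001, 0.0025, 0.03, 0, 0, 0],
  [1, 0, 0, 0.03, 0, 0, 0],
  [1, 0, 0, 0, 0, 0, 0],
  [0.1, 0, 0, 0, 0, 0, 0],
  [0.1, 0, 0, 0, 0, 0, 0],
  [0.0, 0, 0, 0, 0, 0, 0],
  [-1, 0, 0, 0, 0, 0, 0],
  [-1, 0, 0, 0, 0, 0, 0],
  [-1, 0, 0, 0, 0, 0, 0],
])

```text
clock: 11.55
eef_pos: [463.8, 50.9, 219.3]
tool_rot: [3.141, 0.001, 2.932]
force: [-0.9, 0.1, 4.8]
width: 38.7
gripper_force: 61.1
```

```bash
python3 - <<'E'
from h import *
s=grab('scene')
cv2.imwrite('pics/c3.png',cv2.resize(s['pixels'][140:250,270:410],(700,550),interpolation=cv2.INTER_CUBIC)[...,::-1])
E
```

```text
(no output)
```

View pics/c3.png

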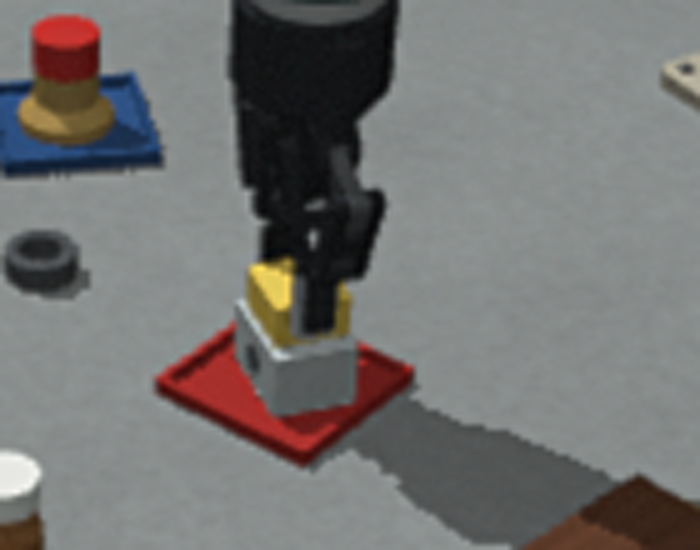

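The fingers hold the yellow cap, with the tips just above the block. I'll lift it and carry it to the yellow tray.

jog_arm([
  [-1, 0, 0, -0.01, 0, 0, 0],
  [-1, 0, 0, -0.03, 0, 0, 0],
  [-1, 0, 0, -0.05, 0, 0, 0],
  [-1, 0, 0, -0.05, 0, 0, 0],
  [-1, 0, 0, -0.04, 0, 0, 0],
  [-1, 0, 0, 0, 0, 0, -0.043],
  [-1, 0, 0, 0, 0, 0, 0],
  [-1, 0, 0, 0, 0, 0, 0],
])

```text
clock: 12.6
eef_pos: [463.5, 50.8, 308.9]
tool_rot: [-3.142, -0.0, 3.016]
force: [-1.5, 0.3, -2.4]
width: 39.0
gripper_force: 60.8
```

```bash
python3 p.py 628.5 257.3 219 173
```

```text
pos [463.5  50.8 308.9] yaw 172.8 t 12.6 w 39.0 F [-1.5  0.3 -2.4]
shift frac [-0.2758  0.451   0.1796] mm [-137.9  225.5   89.8] turn frac (after shift) [-0.     -0.0001 -0.0016]
shift if turned first [-0.2771  0.4501  0.1797]
```

jog_arm([
  [-1, -0.025, 0.04, 0, 0, 0, 0],
  [-1, -0.04, 0.065, 0, 0, 0, 0],
  [-1, -0.046, 0.075, 0, 0, 0, 0],
  [-1, -0.046, 0.075, 0, 0, 0, 0],
  [-1, -0.046, 0.075, 0, 0, 0, 0],
  [-1, -0.046, 0.075, 0, 0, 0, 0],
  [-1, -0.027, 0.045, 0.02, 0, 0, 0],
  [-1, 0, 0, 0.05, 0, 0, 0],
  [-1, 0, 0, 0.05, 0, 0, 0],
  [-1, 0, 0, 0.02, 0, 0, 0],
])

```text
clock: 13.85
eef_pos: [627.4, 256.8, 236.3]
tool_rot: [-3.139, -0.004, 3.017]
force: [0.0, -0.9, -2.4]
width: 38.9
gripper_force: 60.8
```

jog_arm([
  [-1, 0, 0, 0, 0, 0, 0],
  [-1, 0, 0, 0, 0, 0, 0],
])

```text
clock: 14.1
eef_pos: [628.9, 257.3, 239.7]
tool_rot: [3.141, 0.001, 3.017]
force: [0.8, 0.8, -2.7]
width: 38.4
gripper_force: 60.8
```

```bash
python3 p.py 628.5 257.3 219.3 173
```

```text
pos [628.9 257.3 239.7] yaw 172.9 t 14.1 w 38.4 F [ 0.8  0.8 -2.7]
shift frac [ 0.0009 -0.0002  0.0408] mm [ 0.4 -0.1 20.4] turn frac (after shift) [ 0.0005  0.0007 -0.001 ]
shift if turned first [ 0.0008 -0.0001  0.0408]
```

jog_arm([
  [-1, 0, 0, 0.022, 0, 0, 0],
  [-1, 0, 0, 0.01, 0, 0, 0],
  [-1, 0, 0, 0.004, 0, 0, 0],
  [-1, 0, 0, 0.002, 0, 0, 0],
  [-1, 0, 0, 0.002, 0, 0, 0],
  [-1, 0, 0, 0, 0, 0, 0],
])

```text
clock: 14.85
eef_pos: [628.5, 257.1, 219.4]
tool_rot: [3.142, 0.0, 3.018]
force: [-1.9, -1.1, 3.3]
width: 38.6
gripper_force: 61.5
```

jog_arm([
  [-1, 0, 0, 0.002, 0, 0, 0],
  [-1, 0, 0, 0, 0, 0, 0],
])

```text
clock: 15.1
eef_pos: [628.5, 257.1, 219.4]
tool_rot: [3.141, 0.0, 3.018]
force: [-4.0, -1.6, 9.9]
width: 38.8
gripper_force: 62.4
```

jog_arm([
  [0.2, 0, 0, 0, 0, 0, 0],
  [0.6, 0, 0, 0, 0, 0, 0],
  [1, 0, 0, 0, 0, 0, 0],
  [1, 0, 0, 0, 0, 0, 0],
  [1, 0, 0, -0.02, 0, 0, 0],
  [1, 0, 0, -0.06, 0, 0, 0],
  [1, 0, 0, -0.06, 0, 0, 0],
  [1, 0, 0, -0.05, 0, 0, 0],
  [1, 0, 0, 0, 0, 0, 0],
  [1, 0, 0, 0, 0, 0, 0],
])

```text
clock: 16.35
eef_pos: [628.1, 257.0, 312.3]
tool_rot: [-3.141, -0.001, 3.018]
force: [-0.2, 0.6, -0.2]
width: 85.2
gripper_force: 0.0
```

```bash
python3 p.py 436.8 -228.5 214 173;python3 m.py 1 | grep -E "cap|jar"
```

```text
pos [628.1 257.  312.3] yaw 172.9 t 16.35 w 85.2 F [-0.2  0.6 -0.2]
shift frac [ 0.2597 -1.0108  0.1972] mm [ 129.9 -505.4   98.6] turn frac (after shift) [-0.0002 -0.0004 -0.0008]
shift if turned first [ 0.2615 -1.0104  0.1966]
top cap blue c [657.9 -52.9] size [36.5 37.5] ang 87.7 zmed 65.4 mean [657.3 -53.4] n 229
top cap yellow c [618.1 247.4] size [23.1 24.6] ang 89.2 zmed 63.7 mean [619.7 246. ] n 79
top cap red c [ 435.  -228.9] size [35.2 38.3] ang 1.3 zmed 63.3 mean [ 435.2 -228.4] n 253
top jar c [648.6  98. ] size [30.8 30. ] ang 1.5 zmed 49.6 mean [649.   97.4] n 162
scene cap blue c [661.3 -49.7] size [36.9 34.1] ang 65.1 zmed 64.8 mean [662.7 -46. ] n 171
scene cap yellow c [629.7 259.2] size [40.7 39.3] ang 82.9 zmed 63.6 mean [631.5 259.4] n 271
scene cap red c [ 438.6 -226.4] size [44.8 34.4] ang 61.3 zmed 62.3 mean [ 440.8 -223. ] n 116
scene jar c [653.2  99. ] size [34.6 31. ] ang 87.7 zmed 49.1 mean [654.2 102.5] n 150
```

jog_arm([
  [1, 0.016, -0.06, 0, 0, 0, 0],
  [1, 0.0235, -0.09, 0, 0, 0, 0],
  [1, 0.0235, -0.09, 0, 0, 0, 0],
  [1, 0.0235, -0.09, 0, 0, 0, 0],
  [1, 0.0235, -0.09, 0, 0, 0, 0],
  [1, 0.0235, -0.09, 0, 0, 0, 0],
  [1, 0.0235, -0.09, 0, 0, 0, 0],
  [1, 0.0235, -0.09, 0, 0, 0, 0],
  [1, 0.0235, -0.09, 0, 0, 0, 0],
  [1, 0.0235, -0.09, 0, 0, 0, 0],
])

```text
clock: 17.7
eef_pos: [461.0, -161.8, 312.0]
tool_rot: [3.141, -0.001, 3.018]
force: [0.7, -0.1, 0.5]
width: 85.5
gripper_force: 0.0
```

jog_arm([
  [1, 0.0235, -0.09, 0, 0, 0, 0],
  [1, 0.009, -0.05, 0.04, 0, 0, 0],
  [1, 0, 0, 0.05, 0, 0, 0],
  [1, 0, 0, 0.04, 0, 0, 0],
  [1, 0, 0, 0, 0, 0, 0],
  [1, 0, 0, 0, 0, 0, 0],
])

```text
clock: 18.45
eef_pos: [437.2, -227.9, 247.8]
tool_rot: [3.141, -0.0, 3.018]
force: [-0.3, -0.0, -0.0]
width: 85.7
gripper_force: 0.0
```

```bash
python3 p.py 436.8 -228.5 214 173;python3 m.py 1 | grep -E "cap yel|tray"
```

```text
pos [ 437.2 -227.9  247.8] yaw 172.9 t 18.45 w 85.7 F [-0.3 -0.  -0. ]
shift frac [ 0.0007 -0.0013  0.0677] mm [ 0.3 -0.7 33.8] turn frac (after shift) [ 0.     -0.0001 -0.0007]
shift if turned first [ 0.0007 -0.0013  0.0677]
top tray blue c [ 407.  -214.3] size [91.6 29.9] ang 68.1 zmed 4.3 mean [ 404.8 -213.1] n 377
top tray yellow c [627.2 257.2] size [95.4 94.3] ang 82.6 zmed 4.8 mean [627.2 248.3] n 721
top cap yellow c [626.7 255.6] size [39.9 38.9] ang 82.2 zmed 63.5 mean [626.7 256. ] n 287
top tray red c [467.5  49.7] size [91.4 90.9] ang 19.8 zmed 3.8 mean [467.4  49.6] n 1528
scene tray blue c [ 439.6 -221.9] size [97.2 90.7] ang 68.2 zmed 5.1 mean [ 438.5 -217.8] n 260
scene tray yellow c [660.1 255.6] size [86.  25.3] ang 84.5 zmed 4.4 mean [659.3 255.1] n 205
scene cap yellow c [629.6 258.8] size [39.7 39.6] ang 84.1 zmed 63.6 mean [630.2 261. ] n 293
scene tray red c [469.3  51.2] size [96.1 93.4] ang 19.5 zmed 4.6 mean [468.3  50.6] n 906
```

jog_arm([
  [1, 0.001, -0.001, 0.034, 0, 0, 0],
  [1, 0, 0, 0.034, 0, 0, 0],
  [1, 0, 0, 0, 0, 0, 0],
  [0.1, 0, 0, 0, 0, 0, 0],
  [0.1, 0, 0, 0, 0, 0, 0],
  [0.0, 0, 0, 0, 0, 0, 0],
  [-1, 0, 0, 0, 0, 0, 0],
  [-1, 0, 0, 0, 0, 0, 0],
  [-1, 0, 0, 0, 0, 0, 0],
])

```text
clock: 19.68
eef_pos: [436.7, -228.6, 214.4]
tool_rot: [-3.141, 0.001, 3.018]
force: [-0.6, 0.2, 6.4]
width: 38.5
gripper_force: 59.6
```

jog_arm([
  [-1, 0, 0, -0.01, 0, 0, 0],
  [-1, 0, 0, -0.03, 0, 0, 0],
  [-1, 0, 0, -0.05, 0, 0, 0],
  [-1, 0, 0, -0.05, 0, 0, 0],
  [-1, 0, 0, -0.04, 0, 0, 0],
  [-1, 0, 0, 0, 0, 0, 0],
  [-1, 0, 0, 0, 0, 0, 0],
])

```text
clock: 20.55
eef_pos: [436.1, -228.2, 303.4]
tool_rot: [3.141, -0.001, 3.018]
force: [-0.3, 0.4, -6.0]
width: 38.4
gripper_force: 61.2
```

```bash
python3 p.py 469 49.8 214 173;python3 m.py 1 | grep -E "tray blue"; python3 -c "
from h import *
s=dict(np.load('scene.npz'));cv2.imwrite('pics/c4.png',cv2.resize(s['pixels'][60:200,210:390],(720,560),interpolation=cv2.INTER_CUBIC)[...,::-1])"
```

```text
pos [ 436.1 -228.2  303.4] yaw 172.9 t 20.55 w 38.4 F [-0.3  0.4 -6. ]
shift frac [0.0032 0.5598 0.1789] mm [  1.6 279.9  89.4] turn frac (after shift) [ 0.0001 -0.0005 -0.0008]
shift if turned first [0.0025 0.5599 0.1787]
top tray blue c [ 435.2 -225.3] size [91.9 91.4] ang 69.2 zmed 4.3 mean [ 434.4 -212.7] n 881
scene tray blue c [ 438.9 -223.9] size [98.3 89.5] ang 69.7 zmed 4.4 mean [ 436.2 -226.8] n 464
```

View pics/c4.png

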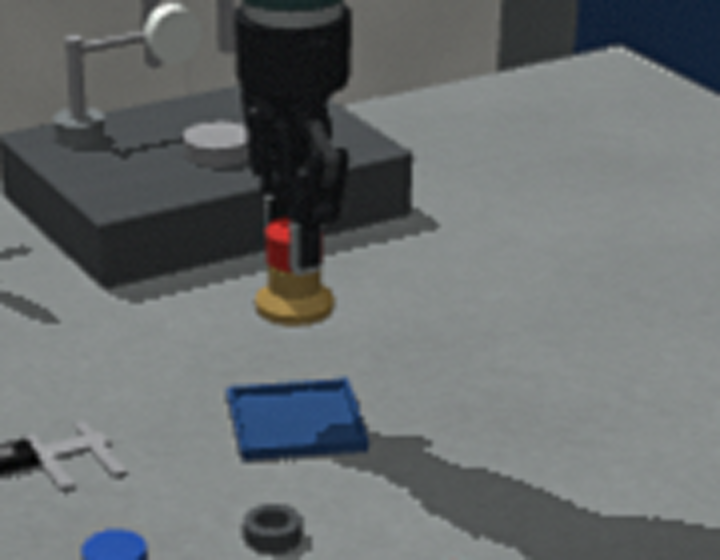

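The bush hangs upright in the grip above the empty blue tray (300,420). Carrying it to the red tray.

jog_arm([
  [-1, 0, 0.04, 0, 0, 0, 0],
  [-1, 0, 0.07, 0, 0, 0, 0],
  [-1, 0, 0.09, 0, 0, 0, 0],
  [-1, 0, 0.09, 0, 0, 0, 0],
  [-1, 0.001, 0.09, 0, 0, 0, 0],
  [-1, 0.001, 0.09, 0, 0, 0, 0],
  [-1, 0, 0.06, 0, 0, 0, 0],
  [-1, 0, 0.03, 0.02, 0, 0, 0],
  [-1, 0, 0, 0.05, 0, 0, 0],
  [-1, 0, 0, 0.05, 0, 0, 0],
])

```text
clock: 21.9
eef_pos: [469.9, 48.9, 242.2]
tool_rot: [-3.141, -0.001, 3.017]
force: [-1.1, -0.6, -5.3]
width: 38.1
gripper_force: 61.4
```

jog_arm([
  [-1, 0, 0, 0.02, 0, 0, 0],
  [-1, 0, 0, 0, 0, 0, 0],
  [-1, 0, 0, 0, 0, 0, 0],
])

```text
clock: 22.28
eef_pos: [470.5, 49.4, 234.2]
tool_rot: [3.141, 0.001, 3.017]
force: [-0.7, 0.7, -5.6]
width: 38.3
gripper_force: 61.3
```

```bash
python3 p.py 469 49.8 214.4 173
```

```text
pos [470.5  49.4 234.2] yaw 172.9 t 22.275 w 38.3 F [-0.7  0.7 -5.6]
shift frac [0.003  0.0005 0.0395] mm [ 1.5  0.3 19.8] turn frac (after shift) [ 0.0001  0.0005 -0.0011]
shift if turned first [0.003  0.0005 0.0395]
```

jog_arm([
  [-1, 0.002, 0, 0.022, 0, 0, 0],
  [-1, 0, 0, 0.01, 0, 0, 0],
  [-1, 0, 0, 0.004, 0, 0, 0],
  [-1, 0, 0, 0.002, 0, 0, 0],
  [-1, 0, 0, 0.001, 0, 0, 0],
  [-1, 0, 0, 0, 0, 0, 0],
])

```text
clock: 23.02
eef_pos: [469.1, 49.7, 214.5]
tool_rot: [3.142, 0.0, 3.018]
force: [-1.0, 0.1, 1.0]
width: 38.2
gripper_force: 62.1
```

jog_arm([
  [-1, 0, 0, 0.002, 0, 0, 0],
  [-1, 0, 0, 0, 0, 0, 0],
])

```text
clock: 23.28
eef_pos: [469.0, 49.7, 214.4]
tool_rot: [3.142, 0.001, 3.018]
force: [-3.3, -0.5, 12.8]
width: 38.1
gripper_force: 63.4
```

jog_arm([
  [0.2, 0, 0, 0, 0, 0, 0],
  [0.6, 0, 0, 0, 0, 0, 0],
  [1, 0, 0, 0, 0, 0, 0],
  [1, 0, 0, 0, 0, 0, 0],
  [1, 0, 0, -0.02, 0, 0, 0],
  [1, 0, 0, -0.06, 0, 0, 0],
  [1, 0, 0, -0.06, 0, 0, 0],
  [1, 0, 0, -0.05, 0, 0, 0],
  [1, 0, 0, 0, 0, 0, 0],
  [1, 0, 0, 0, 0, 0, 0],
])

```text
clock: 24.52
eef_pos: [468.9, 49.6, 308.1]
tool_rot: [-3.142, -0.0, 3.018]
force: [-0.1, -0.4, -0.2]
width: 85.2
gripper_force: 0.0
```

```bash
python3 p.py 659.5 -53.0 215 173
```

```text
pos [468.9  49.6 308.1] yaw 172.9 t 24.525 w 85.2 F [-0.1 -0.4 -0.2]
shift frac [-0.4038 -0.1566  0.1861] mm [-201.9  -78.3   93.1] turn frac (after shift) [-0.     -0.0001 -0.0009]
shift if turned first [-0.4034 -0.1573  0.1862]
```

jog_arm([
  [1, -0.05, -0.02, 0, 0, 0, 0],
  [1, -0.08, -0.031, 0, 0, 0, 0],
  [1, -0.08, -0.031, 0, 0, 0, 0],
  [1, -0.08, -0.031, 0, 0, 0, 0],
  [1, -0.08, -0.031, 0.02, 0, 0, 0],
  [1, -0.034, -0.013, 0.04, 0, 0, 0],
  [1, 0, 0, 0.05, 0, 0, 0],
  [1, 0, 0, 0.02, 0, 0, 0],
  [1, 0, 0, 0, 0, 0, 0],
  [1, 0, 0, 0, 0, 0, 0],
])

```text
clock: 25.78
eef_pos: [660.1, -52.9, 243.9]
tool_rot: [3.141, 0.001, 3.018]
force: [0.5, 0.5, 0.2]
width: 85.4
gripper_force: 0.0
```

```bash
python3 p.py 659.5 -53.0 215 173; python3 m.py 1|grep -E "red"
```

```text
pos [660.1 -52.9 243.9] yaw 172.9 t 25.775 w 85.4 F [0.5 0.5 0.2]
shift frac [ 0.0013 -0.0003  0.0579] mm [ 0.7 -0.2 28.9] turn frac (after shift) [ 0.0001  0.0006 -0.0006]
shift if turned first [ 0.0013 -0.0003  0.0579]
top tray red c [467.6  49.6] size [91.4 90.9] ang 19.8 zmed 4.1 mean [466.9  50.1] n 1069
top cap red c [468.5  48.3] size [36.2 36.4] ang 46.3 zmed 63.5 mean [468.3  48.8] n 233
scene tray red c [469.4  50.7] size [98.1 93.7] ang 19.9 zmed 5.7 mean [473.6  60.6] n 521
scene cap red c [471.1  50.9] size [40.5 36.8] ang 69.2 zmed 63.3 mean [473.4  54.4] n 162
```

jog_arm([
  [1, 0.001, 0, 0.029, 0, 0, 0],
  [1, 0, 0, 0.029, 0, 0, 0],
  [1, 0, 0, 0, 0, 0, 0],
  [0.1, 0, 0, 0, 0, 0, 0],
  [0.1, 0, 0, 0, 0, 0, 0],
  [0.0, 0, 0, 0, 0, 0, 0],
  [-1, 0, 0, 0, 0, 0, 0],
  [-1, 0, 0, 0, 0, 0, 0],
  [-1, 0, 0, 0, 0, 0, 0],
])

```text
clock: 27.0
eef_pos: [659.7, -52.9, 214.9]
tool_rot: [3.141, 0.001, 3.018]
force: [-1.2, 1.7, 4.4]
width: 38.2
gripper_force: 60.7
```

jog_arm([
  [-1, 0, 0, -0.01, 0, 0, 0],
  [-1, 0, 0, -0.03, 0, 0, 0],
  [-1, 0, 0, -0.05, 0, 0, 0],
  [-1, 0, 0, -0.05, 0, 0, 0],
  [-1, 0, 0, -0.04, 0, 0, 0],
  [-1, 0, 0, 0, 0, 0, 0],
  [-1, 0, 0, 0, 0, 0, 0],
])

```text
clock: 27.88
eef_pos: [658.9, -53.1, 303.5]
tool_rot: [-3.141, -0.002, 3.018]
force: [0.4, 0.2, -4.4]
width: 38.5
gripper_force: 61.0
```

```bash
python3 p.py 437.1 -225 213 173
```

```text
pos [658.9 -53.1 303.5] yaw 172.9 t 27.875 w 38.5 F [ 0.4  0.2 -4.4]
shift frac [ 0.3974 -0.3959  0.1817] mm [ 198.7 -198.    90.8] turn frac (after shift) [-0.0001 -0.0008 -0.0008]
shift if turned first [ 0.3983 -0.3953  0.181 ]
```

jog_arm([
  [-1, 0.03, -0.03, 0, 0, 0, 0],
  [-1, 0.05, -0.05, 0, 0, 0, 0],
  [-1, 0.06, -0.06, 0, 0, 0, 0],
  [-1, 0.06, -0.06, 0, 0, 0, 0],
  [-1, 0.06, -0.06, 0, 0, 0, 0],
  [-1, 0.06, -0.06, 0, 0, 0, 0],
  [-1, 0.05, -0.05, 0, 0, 0, 0],
  [-1, 0.028, -0.026, 0.02, 0, 0, 0],
  [-1, 0, 0, 0.05, 0, 0, 0],
  [-1, 0, 0, 0.05, 0, 0, 0],
])

```text
clock: 29.12
eef_pos: [437.0, -225.3, 243.1]
tool_rot: [3.141, -0.0, 3.017]
force: [0.3, -0.3, -3.4]
width: 38.2
gripper_force: 61.1
```

jog_arm([
  [-1, 0, 0, 0.02, 0, 0, 0],
  [-1, 0, 0, 0, 0, 0, 0],
  [-1, 0, 0, 0, 0, 0, 0],
])

```text
clock: 29.5
eef_pos: [437.8, -225.0, 234.7]
tool_rot: [-3.141, 0.001, 3.018]
force: [0.3, -0.5, -2.8]
width: 38.5
gripper_force: 61.0
```

```bash
python3 p.py 437.1 -225 212.9 173
```

```text
pos [ 437.8 -225.   234.7] yaw 172.9 t 29.5 w 38.5 F [ 0.3 -0.5 -2.8]
shift frac [ 0.0015 -0.0001  0.0436] mm [ 0.8 -0.  21.8] turn frac (after shift) [-0.0001  0.0005 -0.0008]
shift if turned first [ 0.0015 -0.0001  0.0436]
```

jog_arm([
  [-1, 0.001, 0, 0.025, 0, 0, 0],
  [-1, 0, 0, 0.01, 0, 0, 0],
  [-1, 0, 0, 0.005, 0, 0, 0],
  [-1, 0, 0, 0.002, 0, 0, 0],
  [-1, 0, 0, 0.001, 0, 0, 0],
  [-1, 0, 0, 0, 0, 0, 0],
])

```text
clock: 30.25
eef_pos: [437.0, -224.9, 212.9]
tool_rot: [-3.142, 0.0, 3.018]
force: [-1.2, -0.2, -2.4]
width: 38.0
gripper_force: 61.3
```

jog_arm([
  [-1, 0, 0, 0.002, 0, 0, 0],
  [-1, 0, 0, 0, 0, 0, 0],
])

```text
clock: 30.5
eef_pos: [436.9, -224.8, 212.8]
tool_rot: [-3.141, 0.0, 3.018]
force: [-1.5, 2.3, 8.9]
width: 38.2
gripper_force: 62.8
```

Seated. I'll release, rise and back away so the check has a clear view.

jog_arm([
  [0.2, 0, 0, 0, 0, 0, 0],
  [0.6, 0, 0, 0, 0, 0, 0],
  [1, 0, 0, 0, 0, 0, 0],
  [1, 0, 0, 0, 0, 0, 0],
  [1, 0, 0, -0.02, 0, 0, 0],
  [1, 0, 0, -0.06, 0, 0, 0],
  [1, 0, 0, -0.08, 0, 0, 0],
  [1, 0, 0, -0.08, 0, 0, 0],
  [1, 0, -0.06, 0, 0, 0, 0],
  [1, 0, -0.08, 0, 0, 0, 0],
])

```text
clock: 31.75
eef_pos: [428.7, -294.2, 333.3]
tool_rot: [-3.141, 0.002, 3.021]
force: [0.1, -0.2, 0.2]
width: 85.3
gripper_force: 0.0
```

jog_arm([
  [1, 0, -0.08, 0, 0, 0, 0],
  [1, 0, -0.08, 0, 0, 0, 0],
  [1, 0, 0, 0, 0, 0, 0],
  [1, 0, 0, 0, 0, 0, 0],
])

```text
clock: 32.25
eef_pos: [418.4, -373.0, 331.9]
tool_rot: [3.141, -0.0, 3.018]
force: [1.0, 0.5, -0.4]
width: 85.6
gripper_force: 0.0
```

```bash
python3 m.py 1; python3 -c "
from h import *
for n in('top','scene'): save(dict(np.load(n+'.npz')),n+'_end.png')"
```

```text
top tray blue c [ 435.6 -225.1] size [92.5 91. ] ang 68.7 zmed 4.4 mean [ 436.  -225.1] n 886
top cap blue c [ 434.9 -224.8] size [35.2 38.7] ang 1.2 zmed 63.6 mean [ 434.7 -224.4] n 252
top tray yellow c [627.  256.9] size [94.7 93.8] ang 82.8 zmed 4.9 mean [627.3 248.2] n 725
top cap yellow c [627.  256.1] size [39.3 39.4] ang 82.8 zmed 63.3 mean [626.7 256. ] n 287
top tray red c [467.5  49.7] size [91.3 90.7] ang 19.8 zmed 4.1 mean [466.9  50. ] n 1062
top cap red c [468.3  49.5] size [35.5 35.7] ang 0.9 zmed 63.5 mean [468.3  48.8] n 232
top pad c [657.3 -54.6] size [91.7 92.7] ang 83.3 zmed 5.5 mean [656.5 -54.6] n 1448
top jar c [649.  98.] size [31.  30.1] ang 0.8 zmed 49.8 mean [649.1  97.3] n 161
scene tray blue c [ 439.6 -221.4] size [97.5 90.3] ang 69.4 zmed 5.4 mean [ 441.4 -217.7] n 221
scene cap blue c [ 438.6 -220.7] size [40.1 34.4] ang 61.9 zmed 63.0 mean [ 440.2 -218.3] n 113
scene tray yellow c [659.1 239.5] size [53.2 19.6] ang 75.5 zmed 4.1 mean [657.  234.3] n 92
scene cap yellow c [629.7 259. ] size [42.4 40.1] ang 82.5 zmed 63.6 mean [630.  260.7] n 280
scene tray red c [471.1  50.7] size [98.5 95.5] ang 20.3 zmed 5.4 mean [473.6  60.6] n 522
scene cap red c [471.5  50.4] size [42.9 36.6] ang 69.9 zmed 63.3 mean [473.5  55.1] n 163
scene pad c [657.8 -51.6] size [95.4 94.8] ang 83.7 zmed 6.0 mean [660.5 -49.3] n 814
scene jar c [653.3 100.7] size [33.3 32.4] ang 80.9 zmed 49.3 mean [654.4 102.9] n 154
```

View pics/top_end.png

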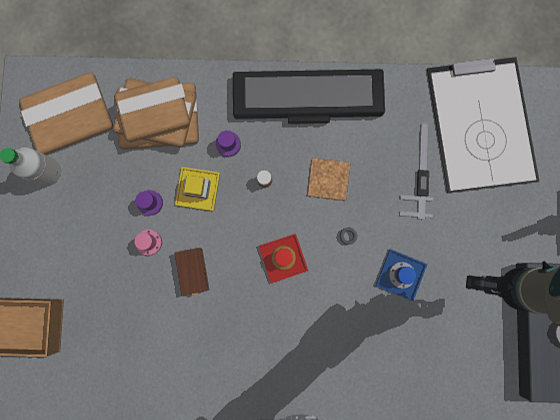

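View pics/scene_end.png

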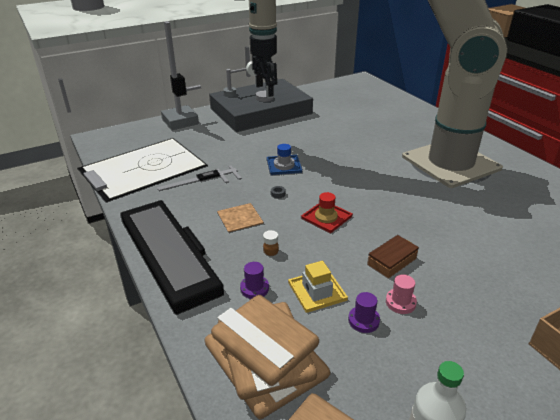

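All three parts sit on their own trays: yellow (196,185), red (283,258) and blue (404,275), each within about 1 mm of centre. The jar, caliper and look-alikes haven't moved. The gripper stands near the dial stand, so I'll back off a little and hand in.

jog_arm([
  [1, 0, 0.05, 0, 0, 0, 0],
  [1, 0, 0.06, 0, 0, 0, 0],
  [1, 0, 0, 0, 0, 0, 0],
  [1, 0, 0, 0, 0, 0, 0],
  [1, 0, 0, 0, 0, 0, 0],
])

```text
clock: 32.98
eef_pos: [425.1, -319.8, 331.8]
tool_rot: [-3.141, 0.0, 3.017]
force: [1.2, -0.1, -0.3]
width: 85.5
gripper_force: 0.0
```

```bash
python3 -c "
from cell import *
print(finish_job())"
```

```text
the job is handed in; nothing more can be done
None
```

The job is handed in at about 33 s: the hub, block and bush each stand upright within about 1 mm of the middle of their own colour's tray by the camera, and the caliper and jar were left where they were.

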